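Unstack the coffee cups and lay the coffee service

ROBOT

A 6-joint arm with a two-finger parallel gripper is mounted at the origin on the work surface. World frame = base frame: x ahead of the robot, y to its left, z up, the work surface at z = 0. Lengths are in m, angles in degrees, forces in N, time in s.
With the tool pointing down it reaches from about 0.35 to 0.875 m from the base axis. Payload 4.2 kg.
Tool frame: the origin (TCP) lies between the finger pads; the fingertips stand 25 mm ahead of it and the grasp point (between the pads) lies 6 mm ahead of it (r.tips_ahead is the distance from the TCP to the fingertips, in m); z points along the fingers, y is the direction in which the jaws open and shut (so a half turn about z gives the same grasp; the last joint's range is limited). The gripper opens to 87 mm and grips with 3 to 60 N. Pads are 19 mm wide; open, the fingers measure 117 mm over their backs; the gripper's body (75 mm by 190 mm) begins 51 mm behind the grasp point.
Start: joints at [-53.537, 22.042, 0.453, 0, -68.411, -14.817], TCP at [0.231, -0.581, 0.248] pointing down, gripper open.
Joint ranges: [-179.83, 179.83], [-69.29, 118.12], [-61.27, 80.66], [-181.25, 117.63], [-171.15, -9.14], [-177.46, 177.46]. Speed limits (degrees/s): [159.86, 159.86, 180, 180, 180, 180].

INTERFACE

Orientations are given as a 3x3 rotation matrix whose columns are the frame's x, y, z axes.
In Python, from station import r, vision, finish_job gives the robot as it stands.
- The arm moves only by the shell command python3 -m jog 'ROWS'. ROWS is a JSON object of lists of equal length, an entry for each row: "rot": the turn, a rotation vector about the world's x, y, z in degrees, a list of three; "delta_pos": the shift along the world's x, y, z in mm, a list of three; "grip": the opening in per cent of the stroke, from 0 (shut) to 100 (fully open). A call has 1 to 10 rows; each row shifts and turns the commanded pose from where the row before left it; what a row does not reach is not made up. A row lasts 1/12 s, in which the tool goes at most 41.7 mm and 7.16 degrees, less where a joint would pass 70% of its speed; a pose out of reach is approached as far as the arm can. A call with a gripper value outside its range is refused whole. The fingers move at their own pace and stop on an object; the grip force is fixed at half the most. Time passes only in rows, so rows that do not move let the fingers close. It gives the time, the measured TCP pose, the force and the opening at its end, in the units of the state.
- r.sense(): the state, without advancing time (a new reading comes with each control period).
- vision.capture(name): name is "side" or "top" or "wrist"; returns a dict with "frame" (420x560x3 uint8, red, green, blue), "K" (3x3 intrinsics, pixels), "xyz" and "orientation" of the camera in the world. Camera axes: x right, y up, looking along -z (the intrinsics and any distortion apply to the point x, -y, -z); pixel columns grow to the right and rows downward; lengths in m; the calibration is good to about 2 mm. A picture is of the moment at which its call begins. There is no depth.
- finish_job(): hands the job in, once; it reports no verdict.
The state is a dict: "time_s": time; "joints": joint angles; "joint_velocities": joint speeds; "effort": joint torques, N m; "tcp_pos": TCP position; "ee_rot": TCP orientation; "wrist_force": force on the tool from outside, world axes, zero at the start; "moment": the same for the moment, N m; "gripper_width": opening from 0.0 (shut) to 1.0 (fully open).
Only numpy, scipy, OpenCV 4.12 (cv2) and the standard library are available. Lean on these libraries where they do the work, as an engineer would, in place of code of your own. Each camera call takes 0.05 s, during which the arm holds its last target. There are 200 camera calls.

TASK

Lay the coffee service on the dining table: take the stack of china apart from the top and set each cup upright in the middle of the saucer of its own size (large on large, medium on medium, small on small), and the little steel cream jug in the middle of the round wooden coaster. Set each piece down gently, without dropping it, and leave the saucers, the coaster and the two water glasses where they stand.

Things in the scene. Friction and masses are not known exactly. Their poses are not given: they have to be found in the camera images.
- cup_large: The largest white china cup: 70 mm across from 22 mm up to its rim, 62 mm tall, foot 60 mm across. Origin: centre of its underside, z up. Handle along its +y, 8 mm thick, 15 to 56 mm up, ending 60 mm from the axis: grip from outside along its x. About 170 g. Bottom of the stack, on the table; a shoulder inside, 50 mm up, carries the medium cup.
- cup_medium: The middle-sized white china cup: 62 mm across from 22 mm up to its rim, 56 mm tall, foot 53 mm across. Origin: centre of its underside, z up. Handle along its +y, 8 mm thick, 15 to 50 mm up, ending 53 mm from the axis: grip from outside along its x. About 130 g. Stands loosely in the large cup, its foot 12 mm below that rim; a shoulder inside, 44 mm up, carries the small cup.
- cup_small: The smallest white china cup: 54 mm across from 22 mm up to its rim, 50 mm tall, foot 45 mm across. Origin: centre of its underside, z up. Handle along its +y, 8 mm thick, 15 to 44 mm up, ending 46 mm from the axis: grip from outside along its x. About 90 g. Stands loosely in the medium cup, its foot 12 mm below that rim; a shoulder inside, 38 mm up, carries the cream jug.
- cream_jug: Small steel cream jug without a handle, on top of the stack: round, 45 mm across from 14 to 30 mm up, 40 mm across higher up, 50 mm tall, with a small pouring lip at the rim along its +x (any direction will do). About 80 g. Stands loosely in the small cup, its foot 12 mm below that rim. Origin: centre of its underside, z up.
- saucer_large: The largest of three loose round white saucers: 148 mm across, rim 16 mm high; its flat middle, about 92 mm across, lies 6 mm above its underside and has a fine raised ring round the well for the large cup's foot. Origin: centre of its underside on the table, z up.
- saucer_medium: The middle-sized white saucer: 126 mm across, rim 16 mm high, flat middle about 82 mm across and 6 mm above its underside, with a fine ring round the well for the medium cup's foot. Origin: centre of its underside, z up.
- saucer_small: The smallest white saucer: 106 mm across, rim 16 mm high, flat middle about 72 mm across and 6 mm above its underside, with a fine ring round the well for the small cup's foot. Origin: centre of its underside, z up.
- coaster: Round dark wooden coaster, 92 mm across, loose; flat top (84 mm across) 7 mm above its underside inside a low rim 10 mm high. Place of the cream jug. Origin: centre of its underside on the table, z up.
- glass_a: Empty clear water glass standing among the china, 62 mm across the rim, 88 mm tall. Not to be disturbed. Origin: centre of its underside, z up.
- glass_b: A second, equal water glass, standing elsewhere among the china. Not to be disturbed. Origin: centre of its underside, z up.

How it is judged (in metres and radians):
At the end, for the whole second after the job is handed in: Each cup stands on the saucer of its size, the cream jug on the coaster: centres within 10 mm, underside on the flat middle (height within 3 mm), upright within 0.08 rad, at rest (under 0.02 m/s). No saucer nor the coaster lies over 30 mm from its place at the start (horizontal distance between cup_large and saucer_large below 0.01 m and z of cup_large in the frame of saucer_large between 0.003 and 0.009 m and angle between each of cup_large, cup_medium, cup_small, cream_jug's own z axis and vertical below 0.08 rad and linear speed of each of cup_large, cup_medium, cup_small, cream_jug below 0.02 m/s and distance of each of saucer_large, saucer_medium, saucer_small, coaster from where it was at the start of the episode below 0.03 m and horizontal distance between cup_medium and saucer_medium below 0.01 m and z of cup_medium in the frame of saucer_medium between 0.003 and 0.009 m and horizontal distance between cup_small and saucer_small below 0.01 m and z of cup_small in the frame of saucer_small between 0.003 and 0.009 m and horizontal distance between cream_jug and coaster below 0.01 m and z of cream_jug in the frame of coaster between 0.004 and 0.01 m); the robot touches nothing.
It fails at once if A cup or the cream jug is dropped or knocked over: it moves faster than 0.5 m/s (a fall of about 13 mm) while the fingers do not touch it ((contact force between the fingers and cup_large below 0.1 N and linear speed of cup_large above 0.5 m/s) or (contact force between the fingers and cup_medium below 0.1 N and linear speed of cup_medium above 0.5 m/s) or (contact force between the fingers and cup_small below 0.1 N and linear speed of cup_small above 0.5 m/s) or (contact force between the fingers and cream_jug below 0.1 N and linear speed of cream_jug above 0.5 m/s)).
It fails at once if A water glass is pushed more than 30 mm or knocked over (tilted more than 0.4 rad) (distance of any of glass_a, glass_b from where it was at the start of the episode above 0.03 m or angle between any of glass_a, glass_b's own z axis and vertical above 0.4 rad).
It also fails if it takes over 118 s, if anything falls off the work surface, if the arm or the gripper's body presses on something with over 40 N, if the wrist force passes 120 N, or if a joint passes its speed limit or range.

## Working session

There is one attempt and no reset: what is moved stays moved. The work goes in short steps, Python scripts to look and compute and a shell command to move; the robot and the scene stay as the last step left them, time stands still between calls to the robot, and variables do not carry over. Pictures are saved under pics/ and viewed, about 12 in all and at most 16, crops included, and the job is handed in when it is done.

```bash
ls; mkdir -p pics; cat > h.py <<'E'
from station import r, vision, finish_job
import numpy as np, cv2, pickle
def cap(n,f):
    c=vision.capture(n); c={k:np.array(v) if not isinstance(v,str) else v for k,v in c.items()}
    cv2.imwrite(f'pics/{f}.png',c['frame'][:,:,::-1]); pickle.dump(c,open(f'pics/{f}.pkl','wb')); return c
def load(f): return pickle.load(open(f'pics/{f}.pkl','rb'))
def ray(c,u,v,z):
    d=np.linalg.solve(c['K'],[u,v,1.]); d=np.array([d[0],-d[1],-d[2]]); R=np.array(c['orientation']).reshape(3,3)
    w=R@d; p=np.array(c['xyz']); return p+w*(z-p[2])/w[2]
def proj(c,P):
    R=np.array(c['orientation']).reshape(3,3); q=R.T@(np.array(P)-c['xyz']); q=c['K']@[q[0],-q[1],-q[2]]; return q[:2]/q[2]
E
python3 - <<'E'
from h import *
for n in ['top','side','wrist']:
    c=cap(n,n+'0'); print(n,{k:(v.tolist() if hasattr(v,'tolist') else v) for k,v in c.items() if k!='frame'})
a=cv2.imread('pics/top0.png');cv2.imwrite('pics/top0b.png',cv2.resize(a,(800,600),interpolation=cv2.INTER_CUBIC))
print(r.sense())
E
```

```text
pics
top {'K': [[506.31617327258584, 0.0, 281.6569787277668], [0.0, 506.31617327258584, 207.01066645788444], [0.0, 0.0, 1.0]], 'xyz': [0.3475570845445982, -0.00042004311097218244, 1.4000895551497843], 'orientation': [[0.025891944902957334, 0.985991589307429, -0.16477315620013122], [-0.9996462249119217, 0.02453394354933972, -0.01027183689812238], [-0.006085409475625843, 0.16498082139730189, 0.986278001560709]]}
side {'K': [[519.426065113354, 0.0, 283.36936690317725], [0.0, 519.426065113354, 211.1669100122743], [0.0, 0.0, 1.0]], 'xyz': [0.27000567552744204, 0.7685911307289391, 0.7891443207126472], 'orientation': [[-0.9379090090347851, 0.23015239434275092, -0.25953143576392773], [-0.34652940226332124, -0.5879658734718927, 0.7308991072641006], [0.015622552237459742, 0.7754521307022975, 0.6312130613753606]]}
wrist {'K': [[302.5353978999788, 0.0, 281.86587860205765], [0.0, 302.5353978999788, 206.34924922420853], [0.0, 0.0, 1.0]], 'xyz': [0.16415711296187283, -0.6077868861682794, 0.38268308699374826], 'orientation': [[-0.36766816736297925, -0.8976608468441861, -0.24295086489026413], [0.9299
[... 218 characters left out ...]
2e-02,
       -6.84123935e+01, -1.48163108e+01]), 'joint_velocities': array([-0.02602242, -0.14763014,  0.36821961,  0.11333377, -0.0114324 ,
       -0.00226567]), 'effort': array([ 5.49412853e-04, -3.91053951e+01,  1.87586814e+01,  4.22223955e+00,
        1.23721981e-02, -1.39361282e-04]), 'tcp_pos': array([ 0.23039865, -0.58054034,  0.24669953]), 'ee_rot': array([[-9.29525395e-01, -3.68757328e-01, -7.57016761e-04],
       [-3.68758080e-01,  9.29524130e-01,  1.53946983e-03],
       [ 1.35974563e-04,  1.71013235e-03, -9.99998528e-01]]), 'wrist_force': array([-0.34494992,  0.31375722,  1.44003362]), 'moment': array([ 0.01205116, -0.00893461, -0.01104832]), 'gripper_width': 1.0025966392158976}
```

View pics/top0b.png

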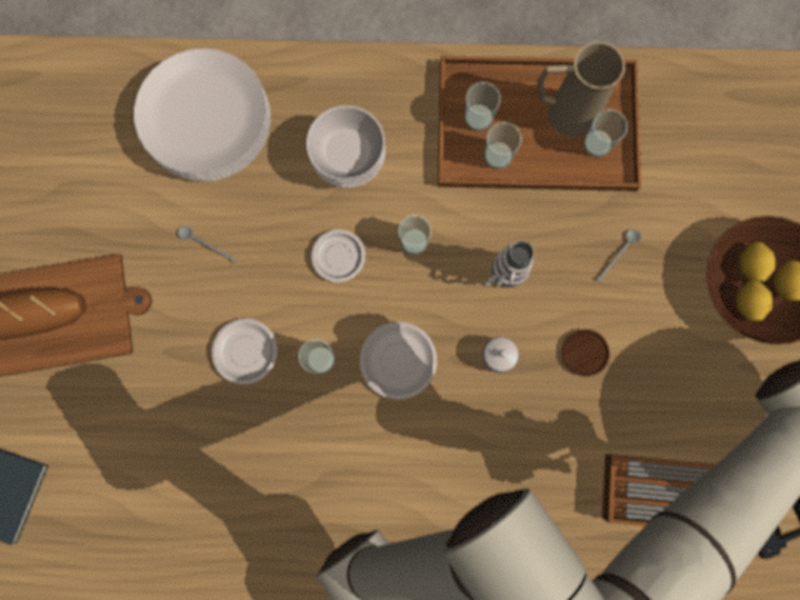

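View pics/side0.png

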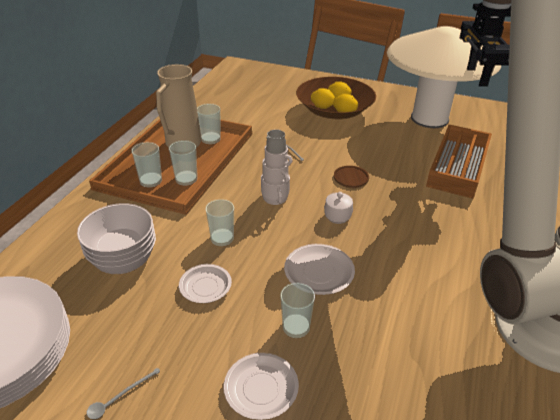

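```bash
python3 - <<'E'
from h import *
a=cv2.imread('pics/top0.png');b=cv2.imread('pics/side0.png')
A=cv2.resize(a[155:215,325:385],(400,400),interpolation=cv2.INTER_CUBIC)
B=cv2.resize(b[120:220,240:320],(400,500),interpolation=cv2.INTER_CUBIC)
o=np.zeros((500,800,3),np.uint8);o[:400,:400]=A;o[:,400:]=B
cv2.imwrite('pics/crop1.png',o)
cv2.imwrite('pics/crop2.png',cv2.resize(a[155:290,140:440],(800,360),interpolation=cv2.INTER_CUBIC))
t=load('top0');s=1.4286
for n,u,v,z in [('sl',399,360,.016),('sm',244.5,351,.016),('ss',338,256,.016),('co',585,353,.01),('ga_base',414,243,0),('ga rim',415,231,.088),('gb',316,357,.044),('jugtop',520,254,.194),('stackbase',512,275,.02)]:
    p=ray(t,u/s,v/s,z); print(n,p.round(4),np.hypot(*p[:2]).round(3))
E
```

```text
sl [0.4541 0.0172 0.016 ] 0.454
sm [0.4638 0.314  0.016 ] 0.56
ss [0.6546 0.1421 0.016 ] 0.67
co [ 0.4771 -0.3394  0.01  ] 0.585
ga_base [ 0.6882 -0.0062  0.    ] 0.688
ga rim [ 0.6898 -0.0071  0.088 ] 0.69
gb [0.4536 0.1727 0.044 ] 0.485
jugtop [ 0.6262 -0.1865  0.194 ] 0.653
stackbase [ 0.6242 -0.1978  0.02  ] 0.655
```

View pics/crop1.png

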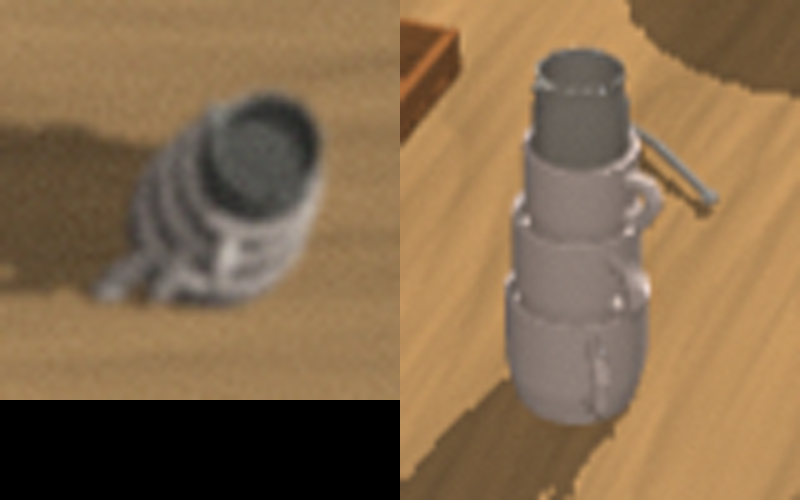

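View pics/crop2.png

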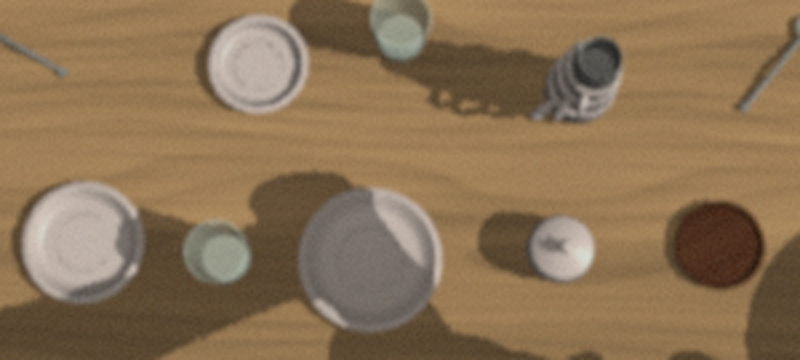

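```bash
python3 - <<'E'
from h import *
t=load('top0');s=load('side0')
T=lambda x,y:(325+x/6.6667-.5+.075,155+y/6.6667-.43)
S=lambda x,y:(240+(x-400)/5-.4,120+y/5-.4)
p=ray(t,*T(263,154),.182);q=ray(s,*S(580,72),.182);print(p,q)
c=(p+q)/2; 
print('base L bottom side', ray(s,*S(577,395),0.0))
for n,z0,R,h,tt,ss in [('s',.094,.046,.044,(232,262),(661,205)),('m',.05,.053,.05,(163,290),(640,300)),('l',0,.060,.056,(103,290),(600,345))]:
  P=ray(t,*T(*tt),z0+h-.012); d=P-c; print(n,'top bearing',np.degrees(np.arctan2(d[1],d[0])),np.hypot(*d[:2]))
  for a in range(90,271,15):
    w=[c[0]+R*np.cos(np.radians(a)),c[1]+R*np.sin(np.radians(a)),z0+h-.012]
    u=proj(t,w);v=proj(s,w)
    print('  ',a,((u-[325-.425,155-.43])*6.6667).round(),((v-[240-.4,120-.4])*5+[400,0]).round())
E
```

```text
[ 0.6292754  -0.18845752  0.182     ] [ 0.63194682 -0.18763847  0.182     ]
base L bottom side [ 0.63091049 -0.18391567  0.        ]
s top bearing 174.7297345209515 0.031282591980633496
   90 [120. 180.] [546. 228.]
   105 [124. 210.] [572. 232.]
   120 [136. 239.] [598. 231.]
   135 [155. 264.] [624. 227.]
   150 [179. 283.] [646. 220.]
   165 [208. 295.] [663. 209.]
   180 [239. 300.] [675. 197.]
   195 [271. 297.] [681. 183.]
   210 [300. 286.] [679. 169.]
   225 [324. 268.] [671. 155.]
   240 [343. 244.] [657. 144.]
   255 [355. 216.] [639. 134.]
   270 [359. 186.] [616. 128.]
m top bearing 145.36320445986902 0.04323792227877275
   90 [ 92. 200.] [541. 305.]
   105 [ 96. 234.] [570. 309.]
   120 [109. 266.] [600. 309.]
   135 [130. 294.] [629. 304.]
   150 [158. 316.] [654. 295.]
   165 [190. 330.] [674. 282.]
   180 [225. 335.] [687. 267.]
   195 [260. 331.] [693. 251.]
   210 [293. 319.] [691. 235.]
   225 [320. 299.] [682. 219.]
   240 [342. 272.] [666. 205.]
   255 [355. 240.] [645. 194.]
   270 [359. 207.] [620. 187.]
l top bearing 122.61336912124571 0.0517322794224686
   90 [ 63. 222.] [535. 389.]
   105 [ 68. 259.] [568. 394.]
   120 [ 82. 295.] [601. 393.]
   135 [106. 325.] [633. 388.]
   150 [136. 349.] [661. 377.]
   165 [172. 364.] [683. 363.]
   180 [210. 370.] [698. 346.]
   195 [248. 366.] [704. 327.]
   210 [284. 353.] [702. 308.]
   225 [314. 330.] [692. 290.]
   240 [337. 301.] [675. 275.]
   255 [352. 266.] [651. 262.]
   270 [357. 229.] [624. 253.]
```

```bash
python3 - <<'E'
from h import *
s=load('side0')
for n,u,v,z in [('ss',205,284,.014),('sl',319.5,269,.014),('sm',261,385.5,.014),('co',351,176.5,.009),('lampbase',430,120,0),('shadeL',388,50,.25),('shadeR',497,55,.25),('shadetop',445,28,.3)]: print(n,ray(s,u,v,z).round(4))
# ellipse fits in top image by blob
t=load('top0');g=t['frame'].astype(int)
for n,x,y,rad,z in [('sl',399,360,.074,.016),('sm',244.5,351,.063,.016),('ss',338,256,.053,.016),('co',585,353,.046,.01)]:
  # edge fit: maximise radial gradient over centre
  from scipy.ndimage import map_coordinates,gaussian_filter
  I=gaussian_filter(g[:,:,2]*1.,.7); c=ray(t,x/1.4286,y/1.4286,z)
  th=np.linspace(0,2*np.pi,72,endpoint=False)
  def ring(cx,cy,r):
    uv=np.array([proj(t,[cx+r*np.cos(a),cy+r*np.sin(a),z]) for a in th]); return map_coordinates(I,[uv[:,1],uv[:,0]],order=1)
  best=max(((np.median(abs(ring(c[0]+i*.001,c[1]+j*.001,rad-.004)-ring(c[0]+i*.001,c[1]+j*.001,rad+.004))),i,j) for i in range(-8,9) for j in range(-8,9)))
  print(n,c[:2].round(4),best)
E
```

```text
ss [0.6551 0.146  0.014 ]
sl [0.4525 0.0226 0.014 ]
sm [0.4635 0.318  0.014 ]
co [ 0.4764 -0.3329  0.009 ]
lampbase [ 0.3266 -0.7301  0.    ]
shadeL [ 0.4676 -0.5994  0.25  ]
shadeR [ 0.1915 -0.6771  0.25  ]
shadetop [ 0.3377 -0.6813  0.3   ]
sl [0.4541 0.0172] (np.float64(43.29232548884031), 0, 3)
sm [0.4638 0.314 ] (np.float64(63.08633260759915), 1, 1)
ss [0.6546 0.1421] (np.float64(66.73236543056856), 2, 0)
co [ 0.4771 -0.3394] (np.float64(41.17894373713817), 3, 1)
```

```bash
python3 -m jog '{"rot":[[0,0,0],[0,0,0],[0,0,0],[0,0,0],[0,0,0],[0,0,0]],"delta_pos":[[25,20,20],[30,30,0],[30,30,0],[30,30,0],[30,30,0],[30,30,0]],"grip":[100,100,100,100,100,100]}'
```

```text
time_s: 0.65
tcp_pos: [0.4038, -0.4119, 0.2674]
ee_rot: [[-0.93, -0.369, -0.0], [-0.369, 0.93, 0.0], [0.0, 0.0, -1.0]]
wrist_force: [0.2, -0.3, -0.2]
gripper_width: 0.996
```

```bash
python3 -m jog '{"rot":[[0,0,0],[0,0,0],[0,0,0],[0,0,0],[0,0,0],[0,0,0],[0,0,0],[0,0,0],[0,0,0],[0,0,0]],"delta_pos":[[25,25,8],[25,25,8],[25,25,8],[25,25,8],[25,25,0],[25,25,0],[25,25,0],[25,25,0],[26,24,0],[0,0,0]],"grip":[100,100,100,100,100,100,100,100,100,100]}'
python3 - <<'E'
from h import *
c=cap('wrist','w1')
cv2.imwrite('pics/w1b.png',cv2.resize(cv2.imread('pics/w1.png'),(800,600)))
print(r.sense()['tcp_pos'],c['xyz'])
for P in [(.6306,-.188,.182),(.6306,-.188,0),(.4535,.0205,.016),(.477,-.336,.01),(.6555,.1442,.016)]: print(P,(proj(c,P)*1.4286).round(1))
E
```

```text
time_s: 1.48
tcp_pos: [0.6324, -0.1853, 0.2976]
ee_rot: [[-0.928, -0.374, -0.0], [-0.374, 0.928, 0.001], [0.0, 0.001, -1.0]]
wrist_force: [-0.3, -0.1, -0.1]
gripper_width: 0.998
[ 0.6305127  -0.1870479   0.29779853] [ 0.56627592 -0.21288762  0.43372146]
(0.6306, -0.188, 0.182) [400.9 295.8]
(0.6306, -0.188, 0) [401.5 248.2]
(0.4535, 0.0205, 0.016) [682.7 157.6]
(0.477, -0.336, 0.01) [309.   23.8]
(0.6555, 0.1442, 0.016) [682.5 387.6]
```

View pics/w1b.png

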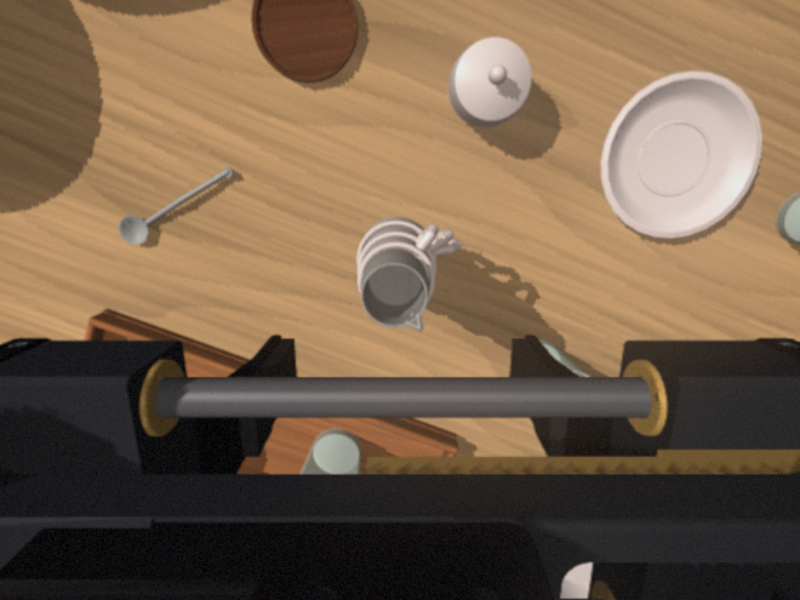

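```bash
python3 - <<'E'
from h import *
c=load('w1');k=1/1.42857
print('jugrim',ray(c,397*k,291*k,.182),'saucer rim',ray(c,681*k,155.5*k,.016),'ring',ray(c,674*k,159.5*k,.006))
print('coaster edge low',ray(c,312*k,82*k,.008),'left',ray(c,252*k,30*k,.01),'right',ray(c,360*k,30*k,.01))
print('large foot px',ray(c,397*k,240*k,.03))
E
```

```text
jugrim [ 0.62870113 -0.1912865   0.182     ] saucer rim [0.45250027 0.01814005 0.016     ] ring [0.45536188 0.01943236 0.006     ]
coaster edge low [ 0.51960552 -0.31920682  0.008     ] left [ 0.50003777 -0.38049225  0.01      ] right [ 0.46498279 -0.29323058  0.01      ]
large foot px [ 0.62055217 -0.19646442  0.03      ]
```

```bash
python3 -m jog '{"rot":[[0,0,0],[0,0,0],[0,0,0],[0,0,0],[0,0,0],[0,0,0],[0,0,0],[0,0,0],[0,0,0],[0,0,0]],"delta_pos":[[0,-2,-10],[0,0,-20],[0,0,-20],[0,0,-20],[0,0,-20],[0,0,-15],[0,0,-12],[0,0,-8],[0,0,0],[0,0,0]],"grip":[100,100,100,100,100,100,100,100,100,100]}'

```

```text
time_s: 2.37
tcp_pos: [0.6283, -0.1925, 0.1745]
ee_rot: [[-0.93, -0.368, -0.001], [-0.368, 0.93, -0.0], [0.001, -0.0, -1.0]]
wrist_force: [-0.1, -0.0, 0.2]
gripper_width: 0.999
```

```bash
python3 -m jog '{"rot":[[0,0,0],[0,0,0],[0,0,0],[0,0,0],[0,0,0],[0,0,0],[0,0,0],[0,0,0]],"delta_pos":[[0,0,0],[0,0,0],[0,0,0],[0,0,0],[0,0,0],[0,0,0],[0,0,0],[0,0,0]],"grip":[80,70,60,55,50,45,40,40]}'

```

```text
time_s: 3.03
tcp_pos: [0.629, -0.1916, 0.1746]
ee_rot: [[-0.929, -0.369, 0.0], [-0.369, 0.929, -0.0], [-0.0, -0.0, -1.0]]
wrist_force: [0.9, 0.6, 0.1]
gripper_width: 0.504
```

```bash
python3 -m jog '{"rot":[[0,0,0],[0,0,0],[0,0,0],[0,0,0],[0,0,0],[0,0,0],[0,0,0]],"delta_pos":[[0,0,0],[0,0,0],[0,0,3],[0,0,6],[0,0,10],[0,0,15],[0,0,15]],"grip":[20,20,20,20,20,20,20]}'
python3 - <<'E'
from h import *
c=cap('wrist','w2'); b=cap('side','s2')
o=np.hstack([cv2.resize(c['frame'],(400,300)),cv2.resize(b['frame'][80:230,200:400],(400,300))])[:,:,::-1]
cv2.imwrite('pics/o2.png',o); print(r.sense()['tcp_pos'],r.sense()['gripper_width'])
E
```

```text
time_s: 3.62
tcp_pos: [0.6288, -0.1916, 0.2247]
ee_rot: [[-0.929, -0.369, -0.0], [-0.369, 0.929, -0.0], [0.0, 0.0, -1.0]]
wrist_force: [0.4, 0.8, -1.0]
gripper_width: 0.502
[ 0.63062996 -0.19200239  0.22768922] 0.5063654861908452
```

View pics/o2.png

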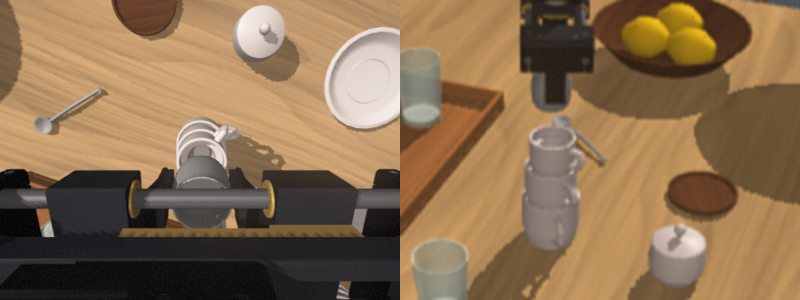

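```bash
python3 -m jog '{"rot":[[0,0,0],[0,0,0],[0,0,0],[0,0,0],[0,0,0],[0,0,0],[0,0,0],[0,0,0],[0,0,0],[0,0,0]],"delta_pos":[[-10,-10,5],[-20,-20,0],[-25,-24,0],[-25,-24,0],[-25,-24,-20],[-20,-19,-20],[-15,-14,-20],[-10,-10,-20],[0,0,-10],[0,0,0]],"grip":[20,20,20,20,20,20,20,20,20,20]}'
python3 - <<'E'
from h import *
c=cap('wrist','w3'); b=cap('side','s3')
o=np.hstack([cv2.resize(c['frame'],(400,300)),cv2.resize(b['frame'][100:250,260:460],(400,300))])[:,:,::-1]
cv2.imwrite('pics/o3.png',o); print(r.sense()['tcp_pos'])
E
```

```text
time_s: 4.55
tcp_pos: [0.4761, -0.3364, 0.1356]
ee_rot: [[-0.93, -0.367, -0.006], [-0.367, 0.93, 0.003], [0.004, 0.005, -1.0]]
wrist_force: [-0.3, 0.6, -1.0]
gripper_width: 0.504
[ 0.47923311 -0.33665893  0.13870682]
```

View pics/o3.png

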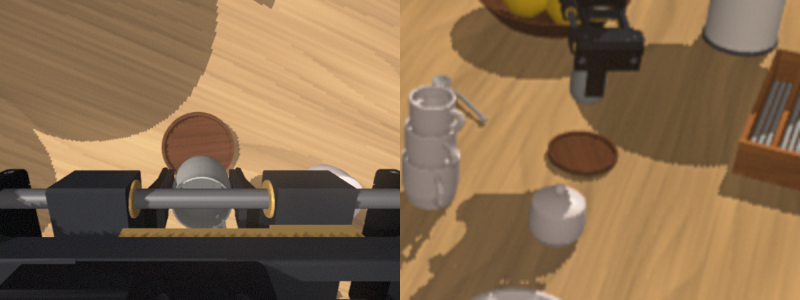

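```bash
python3 - <<'E'
from h import *
c=load('w3');R=c['orientation'].reshape(3,3);k=1.4
L=ray(c,162*k,147*k,.01);Rr=ray(c,235.5*k,147*k,.01);T=ray(c,198.5*k,112*k,.01)
x=R[:2,0]/np.linalg.norm(R[:2,0]);up=np.array([-x[1],x[0]])
print(L,Rr,np.linalg.norm(L-Rr),T,'centre from top',T[:2]-up*.046, up)
d=proj(c,[.4785,-.3366,.01])/k;print(d, proj(c,[.4785,-.3366,.0964+.05])/k)
E
```

```text
[ 0.4926339  -0.38315214  0.01      ] [ 0.45904297 -0.2973121   0.01      ] 0.09217843140123187 [ 0.43539596 -0.35633476  0.01      ] centre from top [ 0.47821225 -0.33951913] [-0.93078883 -0.36555733]
[200.70211381 149.91986068] [201.08585765 206.47438631]
```

```bash
python3 -m jog '{"rot":[[0,0,0],[0,0,0],[0,0,0],[0,0,0],[0,0,0],[0,0,0],[0,0,0],[0,0,0],[0,0,0],[0,0,0]],"delta_pos":[[0.5,-3,-10],[0,0,-18],[0,0,-18],[0,0,-14],[0,0,-10],[0,0,-6],[0,0,-4],[0,0,-3],[0,0,0],[0,0,0]],"grip":[20,20,20,20,20,20,20,20,20,20]}'

```

```text
time_s: 5.48
tcp_pos: [0.4798, -0.3397, 0.0561]
ee_rot: [[-0.929, -0.369, 0.001], [-0.369, 0.929, -0.001], [-0.001, -0.001, -1.0]]
wrist_force: [0.5, 0.3, -0.2]
gripper_width: 0.505
```

```bash
python3 -m jog '{"rot":[[0,0,0],[0,0,0],[0,0,0],[0,0,0]],"delta_pos":[[0,0,-1],[0,0,-1],[0,0,0],[0,0,0]],"grip":[20,20,20,20]}'

```

```text
time_s: 5.82
tcp_pos: [0.4794, -0.3396, 0.0537]
ee_rot: [[-0.929, -0.369, 0.0], [-0.369, 0.929, -0.0], [-0.0, -0.0, -1.0]]
wrist_force: [0.2, -0.3, -0.9]
gripper_width: 0.505
```

```bash
python3 -m jog '{"rot":[[0,0,0],[0,0,0],[0,0,0],[0,0,0]],"delta_pos":[[0,0,-1],[0,0,-1],[0,0,0],[0,0,0]],"grip":[20,20,20,20]}'; python3 -m jog '{"rot":[[0,0,0],[0,0,0],[0,0,0],[0,0,0]],"delta_pos":[[0,0,-1],[0,0,0],[0,0,0],[0,0,0]],"grip":[20,20,20,20]}'

```

```text
time_s: 6.15
tcp_pos: [0.4793, -0.3395, 0.0514]
ee_rot: [[-0.929, -0.369, -0.0], [-0.369, 0.929, 0.0], [0.0, 0.0, -1.0]]
wrist_force: [0.1, -0.6, 0.0]
gripper_width: 0.503
time_s: 6.48
tcp_pos: [0.4794, -0.3396, 0.0505]
ee_rot: [[-0.929, -0.369, 0.0], [-0.369, 0.929, -0.0], [-0.0, -0.0, -1.0]]
wrist_force: [-1.0, -0.9, -0.6]
gripper_width: 0.504
```

```bash
python3 -m jog '{"rot":[[0,0,0],[0,0,0],[0,0,0],[0,0,0]],"delta_pos":[[0,0,-0.8],[0,0,0],[0,0,0],[0,0,0]],"grip":[20,20,20,20]}'; python3 -m jog '{"rot":[[0,0,0],[0,0,0],[0,0,0],[0,0,0]],"delta_pos":[[0,0,-0.8],[0,0,0],[0,0,0],[0,0,0]],"grip":[20,20,20,20]}'

```

```text
time_s: 6.82
tcp_pos: [0.4794, -0.3396, 0.0498]
ee_rot: [[-0.929, -0.369, 0.0], [-0.369, 0.929, -0.0], [-0.0, -0.0, -1.0]]
wrist_force: [0.3, 0.2, -0.3]
gripper_width: 0.508
time_s: 7.15
tcp_pos: [0.4795, -0.3396, 0.0495]
ee_rot: [[-0.929, -0.369, 0.0], [-0.369, 0.929, -0.0], [-0.0, -0.0, -1.0]]
wrist_force: [-1.1, 1.4, 5.0]
gripper_width: 0.507
```

```bash
python3 -m jog '{"rot":[[0,0,0],[0,0,0],[0,0,0],[0,0,0],[0,0,0],[0,0,0],[0,0,0],[0,0,0]],"delta_pos":[[0,0,0],[0,0,0],[0,0,0],[0,0,0],[0,0,0],[0,0,0],[0,0,0],[0,0,0]],"grip":[55,60,65,75,90,100,100,100]}'
python3 -m jog '{"rot":[[0,0,0],[0,0,0],[0,0,0],[0,0,0],[0,0,0],[0,0,0],[0,0,0],[0,0,0]],"delta_pos":[[0,0,5],[0,0,15],[0,0,25],[0,0,30],[0,0,30],[0,0,30],[0,0,0],[0,0,0]],"grip":[100,100,100,100,100,100,100,100]}'
python3 - <<'E'
from h import *
c=cap('wrist','w4'); b=cap('side','s4'); t=cap('top','t4')
o=np.hstack([cv2.resize(c['frame'],(400,300)),cv2.resize(b['frame'][100:250,260:460],(400,300))])[:,:,::-1]
cv2.imwrite('pics/o4.png',o); print(r.sense()['tcp_pos'])
E
```

```text
time_s: 7.82
tcp_pos: [0.4793, -0.3396, 0.0489]
ee_rot: [[-0.93, -0.369, -0.0], [-0.369, 0.93, 0.0], [0.0, 0.0, -1.0]]
wrist_force: [-0.5, -0.5, 0.2]
gripper_width: 0.933
time_s: 8.48
tcp_pos: [0.4803, -0.3399, 0.1866]
ee_rot: [[-0.929, -0.369, 0.005], [-0.369, 0.929, -0.002], [-0.004, -0.004, -1.0]]
wrist_force: [0.4, 0.5, -1.3]
gripper_width: 1.0
[ 0.47857303 -0.33916682  0.18283619]
```

View pics/o4.png

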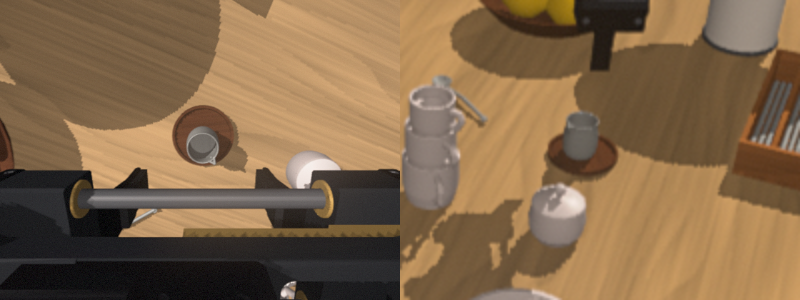

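```bash
python3 - <<'E'
from h import *
c=load('w4');k=1.4;R=c['orientation'].reshape(3,3)
x=R[:2,0]/np.linalg.norm(R[:2,0]);up=np.array([-x[1],x[0]])
L=ray(c,173*k,133*k,.01);Q=ray(c,237*k,133*k,.01);T=ray(c,205*k,105.5*k,.01)
print(np.linalg.norm(L-Q),((L+Q)/2)[:2],'top->',T[:2]-up*.046,'jug rim',ray(c,203*k,143*k,.057))
E
```

```text
0.09425555907826089 [ 0.47150311 -0.33927483] top-> [ 0.47724722 -0.33716644] jug rim [ 0.47565661 -0.34094166  0.057     ]
```

```bash
python3 -m jog '{"rot":[[0,0,0],[0,0,-6],[0,0,-6],[0,0,-6],[0,0,-6],[0,0,-6],[0,0,-4.6],[0,0,0],[0,0,0],[0,0,0]],"delta_pos":[[10,10,25],[22,22,22],[25,25,0],[25,25,0],[25,25,0],[22,21,0],[15,15,0],[6.5,6,0],[0,0,0],[0,0,0]],"grip":[100,100,100,100,100,100,100,100,100,100]}'
python3 - <<'E'
from h import *
c=cap('wrist','w5')
cv2.imwrite('pics/o5.png',cv2.resize(c['frame'][100:280,180:420],(800,600),interpolation=cv2.INTER_CUBIC)[:,:,::-1]); print(r.sense()['tcp_pos'])
f=lambda P:((proj(c,P)-[180,100])*10/3).round(1)
p=(.6295,-.1905)
print('S rim',f((*p,.144)),'M rim',f((*p,.106)),'L rim',f((*p,.062)))
for n,z0,R,h in [('s',.094,.046,.044),('m',.05,.053,.05),('l',0,.060,.056)]:
  for a in range(110,181,10): print(n,a,f((p[0]+R*np.cos(np.radians(a)),p[1]+R*np.sin(np.radians(a)),z0+h-.01)))
E
```

```text
time_s: 9.47
tcp_pos: [0.6292, -0.1906, 0.2295]
ee_rot: [[-0.975, 0.223, -0.003], [0.223, 0.975, 0.0], [0.003, -0.001, -1.0]]
wrist_force: [0.1, -0.5, -0.1]
gripper_width: 1.0
[ 0.62892443 -0.19120946  0.23002335]
S rim [344.  402.6] M rim [343.4 359.2] L rim [343.  321.6]
s 110 [505.  282.8]
s 120 [485.4 256.6]
s 130 [461.1 234.1]
s 140 [432.8 216.1]
s 150 [401.5 203.2]
s 160 [368.1 196. ]
s 170 [333.9 194.8]
s 180 [300.1 199.5]
m 110 [505.1 242.8]
m 120 [485.5 216.3]
m 130 [461.1 193.4]
m 140 [432.7 175.2]
m 150 [401.2 162.1]
m 160 [367.7 154.8]
m 170 [333.4 153.6]
m 180 [299.4 158.4]
l 110 [502.2 209.6]
l 120 [482.8 183.3]
l 130 [458.8 160.6]
l 140 [430.8 142.5]
l 150 [399.9 129.5]
l 160 [366.9 122.3]
l 170 [333.1 121. ]
l 180 [299.7 125.8]
```

View pics/o5.png

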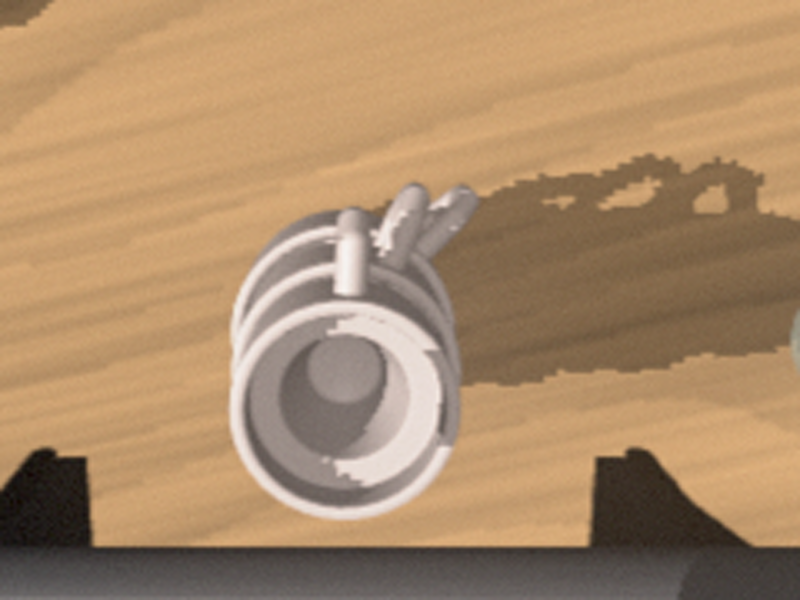

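```bash
python3 -m jog '{"rot":[[0,0,0],[0,0,0],[0,0,0],[0,0,0],[0,0,0],[0,0,0],[0,0,0],[0,0,0],[0,0,0]],"delta_pos":[[0,0,-10],[0,0,-20],[0,0,-20],[0,0,-20],[0,0,-12],[0,0,-7],[0,0,-4],[0,0,0],[0,0,0]],"grip":[100,100,100,100,100,100,100,100,100]}'
python3 -m jog '{"rot":[[0,0,0],[0,0,0],[0,0,0],[0,0,0],[0,0,0],[0,0,0],[0,0,0],[0,0,0]],"delta_pos":[[0,0,0],[0,0,0],[0,0,0],[0,0,0],[0,0,0],[0,0,0],[0,0,0],[0,0,0]],"grip":[85,75,70,65,60,55,40,40]}'

```

```text
time_s: 10.27
tcp_pos: [0.6303, -0.1909, 0.1388]
ee_rot: [[-0.975, 0.224, 0.002], [0.224, 0.975, -0.0], [-0.002, -0.0, -1.0]]
wrist_force: [-0.5, 0.0, 0.4]
gripper_width: 0.999
time_s: 10.93
tcp_pos: [0.63, -0.1905, 0.1381]
ee_rot: [[-0.975, 0.224, 0.0], [0.224, 0.975, -0.0], [-0.0, 0.0, -1.0]]
wrist_force: [-0.6, 1.0, 0.6]
gripper_width: 0.607
```

```bash
python3 -m jog '{"rot":[[0,0,0],[0,0,0],[0,0,0],[0,0,0],[0,0,0],[0,0,0],[0,0,0],[0,0,0],[0,0,0]],"delta_pos":[[0,0,0],[0,0,2],[0,0,5],[0,0,10],[0,0,15],[0,0,15],[0,0,15],[0,10,0],[3,20,0]],"grip":[40,40,40,40,40,40,40,40,40]}'
python3 -m jog '{"rot":[[0,0,0],[0,0,0],[0,0,0],[0,0,0],[0,0,0],[0,0,0],[0,0,0],[0,0,0],[0,0,0],[0,0,0]],"delta_pos":[[3,30,0],[3,35,0],[3,35,0],[3,35,0],[3,35,0],[3,35,0],[3,35,0],[2,30,0],[2,20,-10],[1,13.5,-20]],"grip":[40,40,40,40,40,40,40,40,40,40]}'
python3 -m jog '{"rot":[[0,0,0],[0,0,0],[0,0,0],[0,0,0]],"delta_pos":[[0,0,-20],[0,0,-20],[0,0,0],[0,0,0]],"grip":[40,40,40,40]}'
python3 - <<'E'
from h import *
c=cap('wrist','w6'); b=cap('side','s6')
o=np.hstack([cv2.resize(c['frame'],(400,300)),cv2.resize(b['frame'][150:360,140:420],(400,300))])[:,:,::-1]
cv2.imwrite('pics/o6.png',o); print(r.sense()['tcp_pos'])
E
```

```text
time_s: 11.68
tcp_pos: [0.6329, -0.1614, 0.2015]
ee_rot: [[-0.974, 0.227, 0.003], [0.227, 0.974, -0.0], [-0.003, 0.001, -1.0]]
wrist_force: [-0.2, -0.8, -1.3]
gripper_width: 0.607
time_s: 12.52
tcp_pos: [0.6601, 0.1468, 0.1722]
ee_rot: [[-0.975, 0.221, 0.006], [0.221, 0.975, 0.002], [-0.005, 0.004, -1.0]]
wrist_force: [-0.1, 0.4, -0.5]
gripper_width: 0.607
time_s: 12.85
tcp_pos: [0.6579, 0.1431, 0.1287]
ee_rot: [[-0.975, 0.224, -0.003], [0.224, 0.975, -0.002], [0.003, -0.002, -1.0]]
wrist_force: [0.2, 0.4, -0.3]
gripper_width: 0.609
[0.65961222 0.14320706 0.13136832]
```

View pics/o6.png

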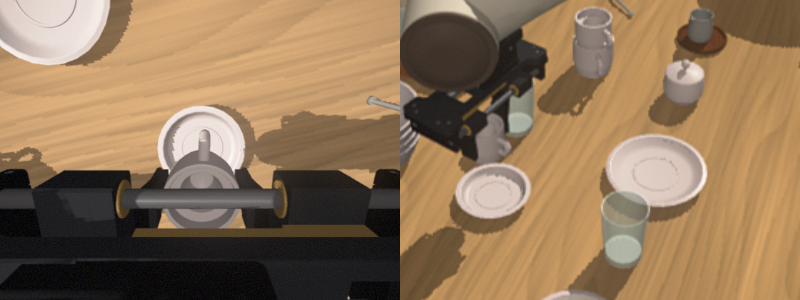

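```bash
python3 - <<'E'
from h import *
c=load('w6');k=1.4;R=c['orientation'].reshape(3,3)
x=R[:2,0]/np.linalg.norm(R[:2,0]);up=np.array([-x[1],x[0]])
T=ray(c,201.5*k,105.5*k,.016);L=ray(c,158*k,147*k,.016);Q=ray(c,245*k,147*k,.016)
print(np.linalg.norm(L-Q),(L+Q)[:2]/2,'top->',T[:2]-up*.053)
E
```

```text
0.10375297819818961 [0.65347666 0.14325766] top-> [0.65765973 0.14230616]
```

```bash
python3 -m jog '{"rot":[[0,0,0],[0,0,0],[0,0,0],[0,0,0],[0,0,0],[0,0,0],[0,0,0],[0,0,0],[0,0,0],[0,0,0]],"delta_pos":[[-0.5,0,-10],[0,0,-18],[0,0,-18],[0,0,-12],[0,0,-8],[0,0,-5],[0,0,-3],[0,0,-2],[0,0,0],[0,0,0]],"grip":[40,40,40,40,40,40,40,40,40,40]}'
python3 -m jog '{"rot":[[0,0,0],[0,0,0],[0,0,0],[0,0,0]],"delta_pos":[[0,0,-1],[0,0,0],[0,0,0],[0,0,0]],"grip":[40,40,40,40]}'

```

```text
time_s: 13.78
tcp_pos: [0.6588, 0.1431, 0.0546]
ee_rot: [[-0.975, 0.224, 0.001], [0.224, 0.975, 0.0], [-0.001, 0.001, -1.0]]
wrist_force: [0.3, -0.5, -0.4]
gripper_width: 0.615
time_s: 14.12
tcp_pos: [0.6585, 0.143, 0.0532]
ee_rot: [[-0.975, 0.224, 0.0], [0.224, 0.975, 0.0], [-0.0, 0.0, -1.0]]
wrist_force: [-0.5, 0.3, -1.5]
gripper_width: 0.607
```

```bash
for d in 1.5 0.8 0.8; do :; done; python3 -m jog '{"rot":[[0,0,0],[0,0,0],[0,0,0],[0,0,0]],"delta_pos":[[0,0,-1.5],[0,0,0],[0,0,0],[0,0,0]],"grip":[40,40,40,40]}'
python3 -m jog '{"rot":[[0,0,0],[0,0,0],[0,0,0],[0,0,0]],"delta_pos":[[0,0,-1],[0,0,0],[0,0,0],[0,0,0]],"grip":[40,40,40,40]}'
python3 -m jog '{"rot":[[0,0,0],[0,0,0],[0,0,0],[0,0,0]],"delta_pos":[[0,0,-0.7],[0,0,0],[0,0,0],[0,0,0]],"grip":[40,40,40,40]}'

```

```text
time_s: 14.45
tcp_pos: [0.6584, 0.1429, 0.0514]
ee_rot: [[-0.975, 0.224, -0.0], [0.224, 0.975, -0.0], [0.0, -0.0, -1.0]]
wrist_force: [0.8, -0.1, 0.4]
gripper_width: 0.609
time_s: 14.78
tcp_pos: [0.6584, 0.1429, 0.0504]
ee_rot: [[-0.975, 0.224, -0.0], [0.224, 0.975, -0.0], [0.0, -0.0, -1.0]]
wrist_force: [-0.4, -0.4, -0.7]
gripper_width: 0.612
time_s: 15.12
tcp_pos: [0.6585, 0.143, 0.0501]
ee_rot: [[-0.975, 0.224, 0.0], [0.224, 0.975, 0.0], [-0.0, 0.0, -1.0]]
wrist_force: [-0.7, 0.4, 2.0]
gripper_width: 0.61
```

```bash
python3 -m jog '{"rot":[[0,0,0],[0,0,0],[0,0,0],[0,0,0],[0,0,0],[0,0,0],[0,0,0]],"delta_pos":[[0,0,0],[0,0,0],[0,0,0],[0,0,0],[0,0,0],[0,0,0],[0,0,0]],"grip":[65,70,75,85,95,100,100]}'
python3 -m jog '{"rot":[[0,0,0],[0,0,0],[0,0,0],[0,0,0],[0,0,0],[0,0,0],[0,0,0],[0,0,0]],"delta_pos":[[0,0,5],[0,0,15],[0,0,25],[0,0,30],[0,0,30],[0,0,30],[0,0,15],[0,0,0]],"grip":[100,100,100,100,100,100,100,100]}'
python3 - <<'E'
from h import *
c=cap('wrist','w7'); t=cap('top','t7')
o=np.hstack([cv2.resize(c['frame'][60:300,120:440],(400,300)),cv2.resize(t['frame'][150:300,140:340],(400,300))])[:,:,::-1]
cv2.imwrite('pics/o7.png',o); print(r.sense()['tcp_pos'])
E
python3 -m jog '{"rot":[[0,0,0],[0,0,-4],[0,0,-4],[0,0,-4],[0,0,-4],[0,0,-4],[0,0,-2.5],[0,0,0],[0,0,0],[0,0,0]],"delta_pos":[[-1,-12,0],[-3,-30,0],[-3,-40,0],[-3.5,-40,0],[-3.5,-40,0],[-3.5,-40,0],[-3.5,-40,0],[-3.5,-40,0],[-3,-35,0],[-1,-16.5,-15]],"grip":[100,100,100,100,100,100,100,100,100,100]}'
```

```text
time_s: 15.7
tcp_pos: [0.6584, 0.1429, 0.0497]
ee_rot: [[-0.975, 0.224, -0.0], [0.224, 0.975, -0.0], [0.0, -0.0, -1.0]]
wrist_force: [-0.0, -0.0, -0.4]
gripper_width: 0.95
time_s: 16.37
tcp_pos: [0.6606, 0.1435, 0.2057]
ee_rot: [[-0.975, 0.223, 0.01], [0.224, 0.975, 0.003], [-0.009, 0.005, -1.0]]
wrist_force: [0.2, 0.5, 0.0]
gripper_width: 1.001
[0.65823026 0.14303361 0.20040065]
time_s: 17.3
tcp_pos: [0.6294, -0.1956, 0.1858]
ee_rot: [[-0.813, 0.583, 0.002], [0.583, 0.813, -0.002], [-0.003, -0.0, -1.0]]
wrist_force: [1.0, 0.3, 0.9]
gripper_width: 1.003
```

View pics/o7.png

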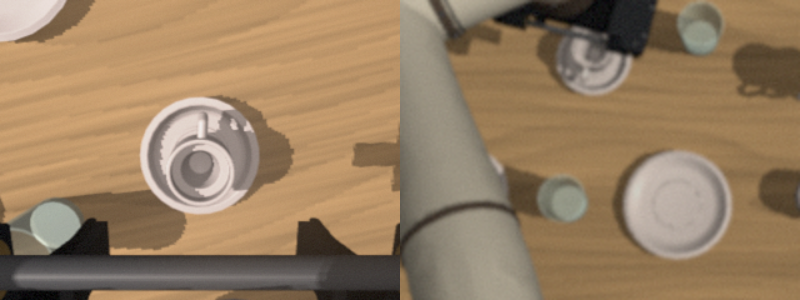

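```bash
python3 - <<'E'
from h import *
c=load('w7'); print(ray(c,280.8,196,.056)-ray(c,280,184,.016)); print(r.sense()['tcp_pos'])
E
python3 -m jog '{"rot":[[0,0,0],[0,0,0],[0,0,0],[0,0,0],[0,0,0],[0,0,0],[0,0,0],[0,0,0],[0,0,0]],"delta_pos":[[0,0,-10],[0,0,-20],[0,0,-20],[0,0,-18],[0,0,-11],[0,0,-7],[0,0,-4],[0,0,0],[0,0,0]],"grip":[100,100,100,100,100,100,100,100,100]}'
```

```text
[ 3.81109617e-03 -5.86293911e-05  4.00000000e-02]
[ 0.62941241 -0.19558029  0.18579902]
time_s: 18.05
tcp_pos: [0.6303, -0.1905, 0.0953]
ee_rot: [[-0.815, 0.58, 0.001], [0.58, 0.815, -0.0], [-0.001, 0.0, -1.0]]
wrist_force: [0.3, -0.1, -0.0]
gripper_width: 0.998
```

```bash
python3 -m jog '{"rot":[[0,0,0],[0,0,0],[0,0,0],[0,0,0],[0,0,0],[0,0,0],[0,0,0],[0,0,0],[0,0,0]],"delta_pos":[[1.5,0,0],[0,0,0],[0,0,0],[0,0,0],[0,0,0],[0,0,0],[0,0,0],[0,0,0],[0,0,0]],"grip":[95,90,85,80,75,70,65,50,50]}'
```

```text
time_s: 18.8
tcp_pos: [0.6316, -0.1905, 0.0949]
ee_rot: [[-0.815, 0.58, 0.001], [0.58, 0.815, 0.0], [-0.0, 0.0, -1.0]]
wrist_force: [0.4, 0.4, 0.4]
gripper_width: 0.707
```

```bash
python3 -m jog '{"rot":[[0,0,0],[0,0,0],[0,0,0],[0,0,0],[0,0,0],[0,0,0],[0,0,0],[0,0,0],[0,0,0]],"delta_pos":[[0,0,0],[0,0,2],[0,0,5],[0,0,10],[0,0,18],[0,0,20],[0,0,20],[0,0,20],[0,0,10]],"grip":[50,50,50,50,50,50,50,50,50]}'; python3 -c "
from h import *; print(r.sense()['joints'].round(1))"
```

```text
time_s: 19.55
tcp_pos: [0.6324, -0.191, 0.2037]
ee_rot: [[-0.815, 0.58, 0.005], [0.58, 0.815, -0.001], [-0.005, 0.002, -1.0]]
wrist_force: [0.7, 0.8, -0.9]
gripper_width: 0.704
[-2.800e+00  2.710e+01  2.100e+00  1.000e-01 -6.470e+01 -1.227e+02]
```

```bash
python3 -m jog '{"rot":[[0,0,2],[0,0,4],[0,0,4],[0,0,4],[0,0,4],[0,0,4],[0,0,4],[0,0,4],[0,0,4],[0,0,4]],"delta_pos":[[-4,12,0],[-8,25,0],[-12,35,0],[-12,36,0],[-12,36,0],[-12,36,0],[-12,36,0],[-12,36,0],[-12,36,0],[-12,36,0]],"grip":[50,50,50,50,50,50,50,50,50,50]}'
python3 -m jog '{"rot":[[0,0,4],[0,0,4],[0,0,4],[0,0,0],[0,0,0],[0,0,0],[0,0,0],[0,0,0],[0,0,0],[0,0,0]],"delta_pos":[[-12,36,0],[-12,36,0],[-12,36,0],[-12,34,0],[-9,26,-10],[-3,13,-20],[0,0,-20],[0,0,-15],[0,0,-5],[0,0,0]],"grip":[50,50,50,50,50,50,50,50,50,50]}'
python3 - <<'E'
from h import *
c=cap('wrist','w8'); b=cap('side','s8')
o=np.hstack([cv2.resize(c['frame'],(400,300)),cv2.resize(b['frame'][210:420,140:420],(400,300))])[:,:,::-1]
cv2.imwrite('pics/o8.png',o); print(r.sense()['tcp_pos'],r.sense()['joints'])
E
```

```text
time_s: 20.38
tcp_pos: [0.5213, 0.135, 0.1989]
ee_rot: [[-0.999, -0.049, -0.002], [-0.049, 0.999, -0.0], [0.002, -0.0, -1.0]]
wrist_force: [1.3, 0.6, -1.5]
gripper_width: 0.703
time_s: 21.22
tcp_pos: [0.4619, 0.3135, 0.1277]
ee_rot: [[-0.968, -0.252, -0.003], [-0.252, 0.968, -0.004], [0.004, -0.003, -1.0]]
wrist_force: [0.0, -0.4, -1.0]
gripper_width: 0.704
[0.463458   0.31445644 0.13013231] [ 5.07435005e+01  2.22721830e+01 -1.78481341e+01  2.11227130e-02
 -4.98640552e+01 -1.26181998e+02]
```

View pics/o8.png

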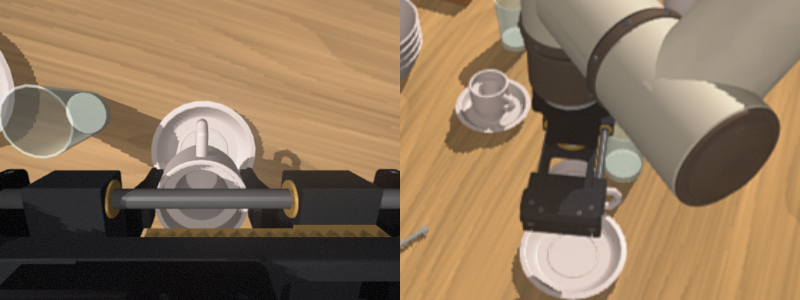

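```bash
python3 - <<'E'
from h import *
c=load('w8');k=1.4;R=c['orientation'].reshape(3,3)
x=R[:2,0]/np.linalg.norm(R[:2,0]);up=np.array([-x[1],x[0]])
T=ray(c,203.5*k,101*k,.016);L=ray(c,151*k,147*k,.016);Q=ray(c,256*k,147*k,.016)
print(np.linalg.norm(L-Q),(L+Q)[:2]/2,'top->',T[:2]-up*.063,x,up)
print('cup rim bottom/handle centre', proj(c,[.463,.3143,.13+.011])/k)
E
```

```text
0.12472165823701027 [0.45650883 0.31353478] top-> [0.46573928 0.31582825] [-0.25083001  0.96803115] [-0.96803115 -0.25083001]
cup rim bottom/handle centre [203.3724964  207.12544331]
```

```bash
python3 -m jog '{"rot":[[0,0,0],[0,0,0],[0,0,0],[0,0,0],[0,0,0],[0,0,0],[0,0,0],[0,0,0],[0,0,0],[0,0,0]],"delta_pos":[[0,0.5,-10],[0,0,-18],[0,0,-18],[0,0,-12],[0,0,-8],[0,0,-5],[0,0,-3],[0,0,-2],[0,0,0],[0,0,0]],"grip":[50,50,50,50,50,50,50,50,50,50]}'
python3 -m jog '{"rot":[[0,0,0],[0,0,0],[0,0,0],[0,0,0]],"delta_pos":[[0,0,-1],[0,0,0],[0,0,0],[0,0,0]],"grip":[50,50,50,50]}'

```

```text
time_s: 22.15
tcp_pos: [0.4637, 0.3153, 0.0543]
ee_rot: [[-0.968, -0.251, 0.001], [-0.251, 0.968, 0.001], [-0.001, 0.001, -1.0]]
wrist_force: [0.1, -0.2, -0.6]
gripper_width: 0.701
time_s: 22.48
tcp_pos: [0.4634, 0.315, 0.0529]
ee_rot: [[-0.968, -0.251, 0.0], [-0.251, 0.968, 0.0], [-0.0, 0.0, -1.0]]
wrist_force: [0.2, 0.2, -1.4]
gripper_width: 0.707
```

```bash
python3 -m jog '{"rot":[[0,0,0],[0,0,0],[0,0,0],[0,0,0]],"delta_pos":[[0,0,-1.2],[0,0,0],[0,0,0],[0,0,0]],"grip":[50,50,50,50]}'
python3 -m jog '{"rot":[[0,0,0],[0,0,0],[0,0,0],[0,0,0]],"delta_pos":[[0,0,-0.8],[0,0,0],[0,0,0],[0,0,0]],"grip":[50,50,50,50]}'

```

```text
time_s: 22.82
tcp_pos: [0.4634, 0.3149, 0.0515]
ee_rot: [[-0.968, -0.251, -0.0], [-0.251, 0.968, -0.0], [0.0, -0.0, -1.0]]
wrist_force: [0.5, -0.3, -2.0]
gripper_width: 0.699
time_s: 23.15
tcp_pos: [0.4634, 0.315, 0.0509]
ee_rot: [[-0.968, -0.251, 0.0], [-0.251, 0.968, 0.0], [-0.0, 0.0, -1.0]]
wrist_force: [0.1, 0.2, 0.4]
gripper_width: 0.706
```

```bash
python3 -m jog '{"rot":[[0,0,0],[0,0,0],[0,0,0],[0,0,0],[0,0,0],[0,0,0],[0,0,0],[0,0,0]],"delta_pos":[[0,0,-0.5],[0,0,0],[0,0,0],[0,0,0],[0,0,0],[0,0,0],[0,0,0],[0,0,0]],"grip":[50,72,77,82,88,94,100,100]}'
python3 -m jog '{"rot":[[0,0,0],[0,0,0],[0,0,0],[0,0,0],[0,0,0],[0,0,0],[0,0,0],[0,0,0]],"delta_pos":[[0,0,5],[0,0,15],[0,0,25],[0,0,30],[0,0,30],[0,0,30],[0,0,15],[0,0,0]],"grip":[100,100,100,100,100,100,100,100]}'
python3 -c "
from h import *
c=cap('wrist','w9')"
python3 -m jog '{"rot":[[0,0,-3],[0,0,-5],[0,0,-5],[0,0,-5],[0,0,-5],[0,0,-5],[0,0,-5],[0,0,-5],[0,0,-5],[0,0,-5]],"delta_pos":[[4,-12,0],[8,-25,0],[12,-36,0],[12,-36,0],[12,-36,0],[12,-36,0],[12,-36,0],[12,-36,0],[12,-36,0],[12,-36,0]],"grip":[100,100,100,100,100,100,100,100,100,100]}'
python3 -m jog '{"rot":[[0,0,-5],[0,0,-5],[0,0,-5],[0,0,-5],[0,0,-2.5],[0,0,0],[0,0,0],[0,0,0]],"delta_pos":[[12,-36,0],[12,-36,0],[12,-36,0],[12,-36,0],[12,-30,-10],[8,-6,-20],[0,0,-20],[0,0,0]],"grip":[100,100,100,100,100,100,100,100]}'
python3 - <<'E'
from h import *
c=load('w9');d=cap('wrist','w10')
o=np.hstack([cv2.resize(c['frame'][60:300,120:440],(400,300)),cv2.resize(d['frame'][60:300,120:440],(400,300))])[:,:,::-1]
cv2.imwrite('pics/o10.png',o); print(r.sense()['tcp_pos'])
for z in (.062,):print((proj(d,[.6316,-.1905,z])-[120,60])/.8+[400,0])
a=np.radians(124)
print((proj(d,[.6316+.06*np.cos(a),-.1905+.06*np.sin(a),.046])-[120,60])/.8+[400,0])
E
```

```text
time_s: 23.82
tcp_pos: [0.4634, 0.3149, 0.0501]
ee_rot: [[-0.968, -0.251, -0.0], [-0.251, 0.968, -0.0], [0.0, -0.0, -1.0]]
wrist_force: [0.2, 0.6, -0.7]
gripper_width: 0.972
time_s: 24.48
tcp_pos: [0.4651, 0.3165, 0.2054]
ee_rot: [[-0.968, -0.252, 0.007], [-0.252, 0.968, 0.007], [-0.008, 0.005, -1.0]]
wrist_force: [0.7, -0.9, -0.5]
gripper_width: 1.003
time_s: 25.37
tcp_pos: [0.5708, -0.012, 0.1988]
ee_rot: [[-0.832, 0.555, -0.003], [0.555, 0.832, -0.0], [0.002, -0.002, -1.0]]
wrist_force: [0.9, 0.6, 0.7]
gripper_width: 1.0
time_s: 26.03
tcp_pos: [0.6358, -0.1905, 0.1433]
ee_rot: [[-0.557, 0.83, -0.012], [0.83, 0.557, 0.003], [0.009, -0.009, -1.0]]
wrist_force: [-1.4, -0.8, -0.4]
gripper_width: 1.0
[ 0.63699364 -0.19022322  0.14605362]
[598.19335097 199.1949936 ]
[598.07899872  96.29993754]
```

View pics/o10.png

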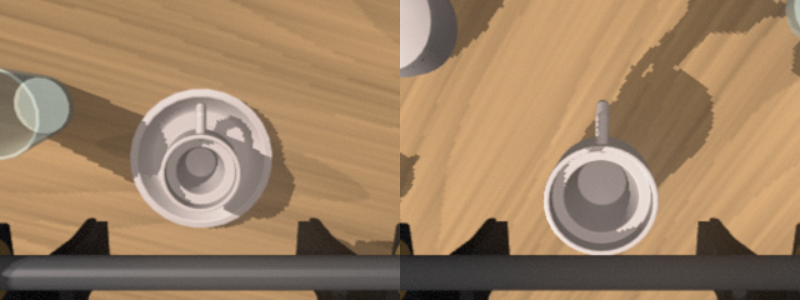

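```bash
python3 - <<'E'
from h import *
c=load('w9'); print(ray(c,120+201*.8,60+171*.8,.062)-ray(c,120+201*.8,60+158*.8,.016))
E
python3 -m jog '{"rot":[[0,0,0],[0,0,0],[0,0,0],[0,0,0],[0,0,0],[0,0,0],[0,0,0]],"delta_pos":[[-5,0.5,-10],[-1,0,-15],[0,0,-15],[0,0,-15],[0,0,-10],[0,0,0],[0,0,0]],"grip":[100,100,100,100,100,100,100]}'
```

```text
[3.68260357e-04 4.38813756e-05 4.60000000e-02]
time_s: 26.67
tcp_pos: [0.6335, -0.1893, 0.0857]
ee_rot: [[-0.561, 0.828, -0.0], [0.828, 0.561, -0.0], [-0.0, -0.0, -1.0]]
wrist_force: [0.3, -0.3, 0.8]
gripper_width: 1.004
```

Medium cup is centred within 0.4 mm. Down to z = 0.048 and grip the large cup.

```bash
python3 -m jog '{"rot":[[0,0,0],[0,0,0],[0,0,0],[0,0,0],[0,0,0],[0,0,0]],"delta_pos":[[0,0,-10],[0,0,-13],[0,0,-10],[0,0,-4],[0,0,0],[0,0,0]],"grip":[100,100,100,100,100,100]}'
python3 -m jog '{"rot":[[0,0,0],[0,0,0],[0,0,0],[0,0,0],[0,0,0],[0,0,0],[0,0,0],[0,0,0]],"delta_pos":[[0,0,0],[0,0,0],[0,0,0],[0,0,0],[0,0,0],[0,0,0],[0,0,0],[0,0,0]],"grip":[97,94,91,88,85,80,60,60]}'
```

```text
time_s: 27.17
tcp_pos: [0.6336, -0.1897, 0.0483]
ee_rot: [[-0.56, 0.828, 0.0], [0.828, 0.56, -0.0], [-0.0, -0.0, -1.0]]
wrist_force: [-0.1, 1.1, -1.1]
gripper_width: 1.002
time_s: 27.83
tcp_pos: [0.6334, -0.1896, 0.0484]
ee_rot: [[-0.56, 0.829, 0.0], [0.829, 0.56, -0.0], [-0.0, 0.0, -1.0]]
wrist_force: [-0.4, 1.2, 0.2]
gripper_width: 0.796
```

```bash
python3 -m jog '{"rot":[[0,0,0],[0,0,0],[0,0,0],[0,0,0],[0,0,0],[0,0,0],[0,0,0],[0,0,0],[0,0,0]],"delta_pos":[[0,0,0],[0,0,2],[0,0,5],[0,0,12],[0,0,18],[0,0,20],[0,0,20],[0,0,13],[0,0,0]],"grip":[60,60,60,60,60,60,60,60,60]}'
python3 -m jog '{"rot":[[0,0,2],[0,0,3],[0,0,3],[0,0,3],[0,0,3],[0,0,3],[0,0,3],[0,0,0],[0,0,0],[0,0,0]],"delta_pos":[[-8,9,0],[-17,20,0],[-25,29,0],[-26,30,0],[-26,30,0],[-26,30,0],[-24,30,0],[-18,20,0],[-9.5,11,0],[0,0,-10]],"grip":[60,60,60,60,60,60,60,60,60,60]}'
python3 -m jog '{"rot":[[0,0,0],[0,0,0]],"delta_pos":[[0,0,0],[0,0,0]],"grip":[60,60]}'
python3 - <<'E'
from h import *
c=cap('wrist','w11'); b=cap('side','s11')
o=np.hstack([cv2.resize(c['frame'],(400,300)),cv2.resize(b['frame'][170:380,220:500],(400,300))])[:,:,::-1]
cv2.imwrite('pics/o11.png',o); print(r.sense()['tcp_pos'],r.sense()['joints'])
E
```

```text
time_s: 28.58
tcp_pos: [0.6356, -0.19, 0.1433]
ee_rot: [[-0.56, 0.828, 0.008], [0.828, 0.561, -0.002], [-0.006, 0.006, -1.0]]
wrist_force: [-0.5, 0.8, -0.2]
gripper_width: 0.802
time_s: 29.42
tcp_pos: [0.4527, 0.0212, 0.1297]
ee_rot: [[-0.812, 0.584, 0.003], [0.584, 0.812, 0.001], [-0.001, 0.003, -1.0]]
wrist_force: [1.0, 0.7, -1.6]
gripper_width: 0.798
time_s: 29.58
tcp_pos: [0.4534, 0.0194, 0.128]
ee_rot: [[-0.81, 0.587, -0.001], [0.587, 0.81, -0.0], [0.001, -0.001, -1.0]]
wrist_force: [0.1, 0.4, -0.8]
gripper_width: 0.796
[0.45423515 0.01917626 0.12839034] [ 2.30007819e+01  1.32686023e+01 -3.21810229e+01  1.09641114e-02
 -4.45437168e+01 -1.48994608e+02]
```

View pics/o11.png

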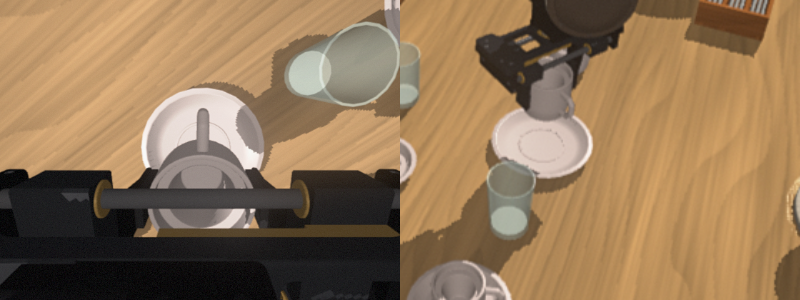

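```bash
python3 - <<'E'
from h import *
c=load('w11');k=1.4;R=c['orientation'].reshape(3,3)
x=R[:2,0]/np.linalg.norm(R[:2,0]);up=np.array([-x[1],x[0]])
T=ray(c,203.5*k,88*k,.016);L=ray(c,142*k,147*k,.016);Q=ray(c,265*k,147*k,.016)
print(np.linalg.norm(L-Q),(L+Q)[:2]/2,'top->',T[:2]-up*.074,x,up)
E
python3 -m jog '{"rot":[[0,0,0],[0,0,0],[0,0,0],[0,0,0],[0,0,0],[0,0,0],[0,0,0],[0,0,0],[0,0,0]],"delta_pos":[[0,0,-10],[0,0,-18],[0,0,-18],[0,0,-12],[0,0,-6],[0,0,-4],[0,0,-2],[0,0,0],[0,0,0]],"grip":[60,60,60,60,60,60,60,60,60]}'
```

```text
0.14627117446984747 [0.45117507 0.02331108] top-> [0.45621542 0.01945364] [0.58770028 0.80907873] [-0.80907873  0.58770028]
time_s: 30.43
tcp_pos: [0.4544, 0.0195, 0.0588]
ee_rot: [[-0.809, 0.587, 0.001], [0.587, 0.809, 0.0], [-0.001, 0.001, -1.0]]
wrist_force: [0.0, 0.3, -0.9]
gripper_width: 0.795
```

```bash
python3 -m jog '{"rot":[[0,0,0],[0,0,0],[0,0,0],[0,0,0]],"delta_pos":[[0.5,0,-1.5],[0,0,-1.5],[0,0,0],[0,0,0]],"grip":[60,60,60,60]}'
python3 -m jog '{"rot":[[0,0,0],[0,0,0],[0,0,0],[0,0,0]],"delta_pos":[[0,0,-0.8],[0,0,0],[0,0,0],[0,0,0]],"grip":[60,60,60,60]}'
python3 -m jog '{"rot":[[0,0,0],[0,0,0],[0,0,0],[0,0,0]],"delta_pos":[[0,0,-0.6],[0,0,0],[0,0,0],[0,0,0]],"grip":[60,60,60,60]}'
```

```text
time_s: 30.77
tcp_pos: [0.4544, 0.0195, 0.0554]
ee_rot: [[-0.81, 0.587, 0.0], [0.587, 0.81, 0.0], [-0.0, 0.0, -1.0]]
wrist_force: [-0.5, 0.3, -1.1]
gripper_width: 0.801
time_s: 31.1
tcp_pos: [0.4544, 0.0194, 0.0544]
ee_rot: [[-0.81, 0.587, 0.0], [0.587, 0.81, -0.0], [-0.0, -0.0, -1.0]]
wrist_force: [-1.1, 0.2, -1.3]
gripper_width: 0.797
time_s: 31.43
tcp_pos: [0.4545, 0.0195, 0.0542]
ee_rot: [[-0.81, 0.587, 0.0], [0.587, 0.81, -0.0], [-0.0, 0.0, -1.0]]
wrist_force: [-2.6, 0.3, 6.4]
gripper_width: 0.8
```

Contact; release, retreat and look.

```bash
python3 -m jog '{"rot":[[0,0,0],[0,0,0],[0,0,0],[0,0,0],[0,0,0],[0,0,0],[0,0,0]],"delta_pos":[[0,0,0],[0,0,0],[0,0,0],[0,0,0],[0,0,0],[0,0,0],[0,0,0]],"grip":[83,87,91,95,100,100,100]}'
python3 -m jog '{"rot":[[0,0,0],[0,0,0],[0,0,0],[0,0,0],[0,0,0],[0,0,0],[0,0,0],[0,0,0],[0,0,0]],"delta_pos":[[0,0,3],[0,0,10],[0,0,20],[0,0,30],[0,0,30],[0,0,30],[0,0,25],[0,0,0],[0,0,0]],"grip":[100,100,100,100,100,100,100,100,100]}'
python3 - <<'E'
from h import *
c=cap('wrist','w12'); b=cap('side','s12')
o=np.hstack([cv2.resize(c['frame'][60:300,120:440],(400,300)),cv2.resize(b['frame'],(400,300))])[:,:,::-1]
cv2.imwrite('pics/o12.png',o); print(r.sense()['tcp_pos'])
E
```

```text
time_s: 32.02
tcp_pos: [0.4544, 0.0194, 0.0538]
ee_rot: [[-0.809, 0.587, -0.0], [0.587, 0.809, -0.0], [0.0, -0.0, -1.0]]
wrist_force: [-1.7, -0.5, -0.8]
gripper_width: 0.994
time_s: 32.77
tcp_pos: [0.4549, 0.0197, 0.2035]
ee_rot: [[-0.809, 0.587, 0.004], [0.587, 0.809, 0.002], [-0.002, 0.004, -1.0]]
wrist_force: [-1.1, 0.9, -0.6]
gripper_width: 1.001
[0.45361563 0.01924062 0.20120845]
```

View pics/o12.png

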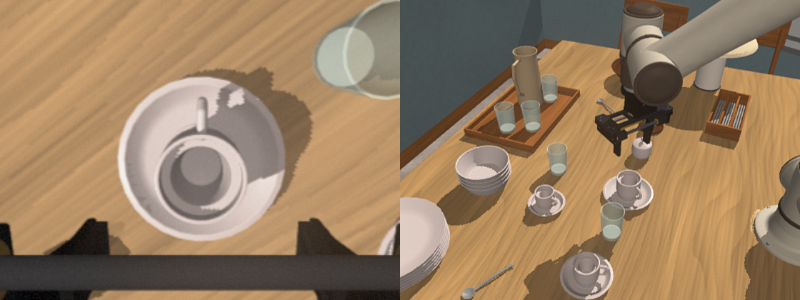

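```bash
python3 - <<'E'
from h import *
c=load('w12'); print((ray(c,120+202.5*.8,60+178*.8,.068)-ray(c,120+201.5*.8,60+158*.8,.016))*1000)
d=load('w4');cv2.imwrite('pics/o13.png',cv2.resize(d['frame'][135:245,220:360],(700,550),interpolation=cv2.INTER_CUBIC)[:,:,::-1])
E
```

```text
[ 4.01114452 -2.11826194 52.        ]
```

View pics/o13.png

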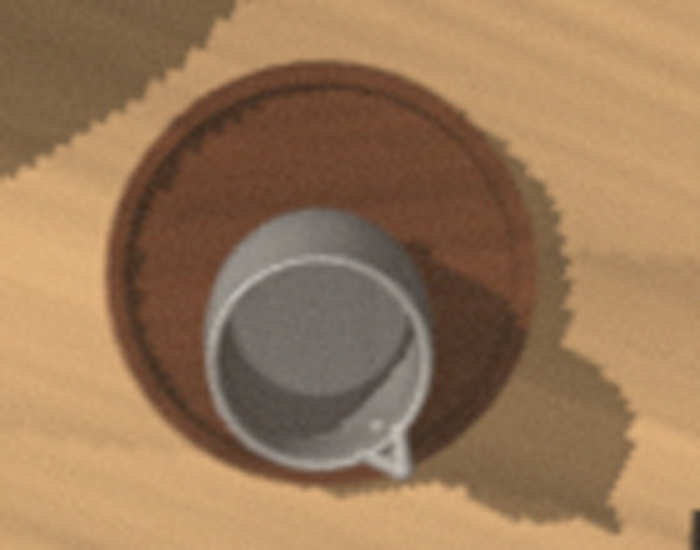

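```bash
python3 - <<'E'
from h import *
c=load('w4'); print((ray(c,220+319/5,135+362/5,.057)-ray(c,220+322/5,135+273/5,.01))*1000)
finish_job(); print(r.sense()['time_s'])
E
```

```text
[ 6.18202651  1.66151149 47.        ]
the job is handed in; nothing more can be done
the job is handed in; nothing more can be done
```

I took the stack apart from the top and set every piece on its own place. The cream jug is on the coaster, and the small, medium and large cups are on their matching saucers. Each piece was lowered in steps of about 1 mm until it touched or was within about 1 mm of touching, then released. I handed the job in at about 33 s on the robot's clock.

**Centring, from wrist pictures taken after each release (limit 10 mm):**

| Piece | Offset from centre |
|---|---|
| Medium cup | 0.4 mm |
| Small cup | 3.8 mm |
| Large cup | 4.5 mm |
| Cream jug | 4 to 6.4 mm |

- **Cream jug:** this is the least certain result. A first, coarser reading gave about 4 mm. The finer one gave 6.4 mm, but I ran it in the same script as the hand-in, so I could not act on it. It is still inside the limit.
- **Other checks:** in the last side picture the three cups stood upright, the visible glasses and saucers looked undisturbed, and the gripper was clear. The jug and coaster were hidden behind the gripper there. They were last seen upright and in place right after the jug was set down. I did not measure the final positions of the glasses or saucers.
- **Camera disagreement:** the side camera read about 4 mm further in +y than the top and wrist cameras for the saucers and the coaster. I aimed by the top and wrist cameras.

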